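# Bring the colony counter's magnifier over the dish and hold it at the mark

### The arm

A 6-joint arm with a two-finger parallel gripper is mounted at the origin on a cart in front of the work surface, level with it; the furniture and walls round the work are solid. World frame = base frame: x ahead of the robot, y to its left, z up, the work surface at z = 0. Lengths are in m, angles in rad, forces in N, time in s.
With the tool pointing down it reaches from about 0.25 to 0.775 m from the base axis. Payload 8.9 kg.
Tool frame: the origin (TCP) lies midway between the tips of the shut fingers; the grasp point (between the pads) lies 19 mm behind it (arm.grip_depth is the distance from the TCP to the grasp point, in m); z points along the fingers, y is the line along which they close (so a half turn about z gives the same grasp; the last joint's range is limited). The gripper opens to 85 mm and grips with 20 to 120 N. Pads are 22 mm wide; open, the fingers measure 114 mm over their backs; the gripper's body (76 mm by 85 mm) begins 54 mm behind the grasp point. The pads swing forward as they close: fully open they stand 13 mm farther back than shut.
Start: joints at [-1.34, 0.291, -0.153, 1.127, 0, 1.431], TCP at [0.19, -0.49, 0.231] pointing down, gripper open.
Joint ranges: [-2.52, 2.52], [-0.91, 1.74], [-1.3, 1.37], [-1.96, 2.02], [-1.52, 1.47], [-3.14, 3.14]. Speed limits (rad/s): [2.22, 2.22, 2.79, 3.14, 3.14, 3.14].

### API

Orientations are given as [roll, pitch, yaw] about the fixed x, y, z axes, in that order (R = Rz(yaw) Ry(pitch) Rx(roll)).
In Python, from station import arm gives the robot as it stands.
- The arm moves only by the shell command python3 -m creep 'ROWS' [FORCE]. ROWS is a JSON object of lists of equal length, an entry for each row: "claw": the closure in counts, from 0 (fully open) to 255 (shut); "translation": the shift along the tool's x, y, z each as a share of 0.04 m, from -1 to 1, a list of three; "rot": the turn, a rotation vector about the tool's x, y, z each as a share of 10 degrees, from -1 to 1, a list of three. A call has 1 to 20 rows; each row shifts and turns the commanded pose from where the row before left it, along the tool's axes as they then stand; what a row does not reach is not made up. A row lasts 1/8 s, in which the tool goes at most 62.5 mm and 10.7 degrees, less where a joint would pass 70% of its speed; a pose out of reach is approached as far as the arm can. A call with a number of a shift or a turn outside -1 to 1 is refused whole. A call with a gripper value outside its range is refused whole. The fingers move at their own pace and stop on an object; FORCE is the grip in N (left out, the last holds). Time passes only in rows, so rows that do not move let the fingers close. It gives the time, the measured TCP pose, the force, the opening and the grip force at its end, in the units of the state.
- arm.state(): the state, without advancing time (a new reading comes with each control period).
- arm.snapshot(name): name is "side" or "top" or "wrist"; returns the picture (480x640x3 uint8, blue, green, red); there is no depth.
- arm.camera_model(name): a dict with "camera_matrix" (3x3 intrinsics, pixels), "pose" (4x4, takes a point from camera to world coordinates). Camera axes: x right, y down, z forward; pixel columns grow to the right and rows downward; lengths in m; the calibration is good to about 2 mm. A picture is of the moment at which its call begins: read the wrist's pose just before it. camera_model takes no time and is no camera call; for the wrist camera it gives the pose at the moment of the call.
- arm.sign_off(): hands the job in; it is judged then, once.
The state is a dict: "t": time; "qpos": joint angles; "dq": joint speeds; "joint_torque": joint torques, N m; "ee_pos": TCP position; "tool_rot": TCP orientation; "contact_force": force on the tool from outside, world axes, zero at the start; "wrist_torque": the same for the moment, N m; "opening": opening from 0.0 (shut) to 1.0 (fully open); "gripper_force": force on a finger pad.
Only numpy, scipy, OpenCV 4.12 (cv2) and the standard library are available. Lean on these libraries where they do the work, as an engineer would, in place of code of your own. Each camera call takes 0.05 s, during which the arm holds its last target. There are 200 camera calls.

### The job

Get the colony counter ready for a count: with its telescoping arm still pushed in, swing the magnifier boom round, past the amber bottle, up to its stop so that it points at the dish on the light stage. Then squeeze the orange lock button on the grip head to free the arm, draw it out until the red pointer stands on the green mark of the scale, and finish while holding the grip head there - the arm springs back if it is let go. Do not disturb the dish or the amber bottle.

Things in the scene. Friction and masses are not known exactly. Their poses are not given: they have to be found in the camera images.
- counter: colony counter, fixed to the bench: a white light stage 150 x 150 mm and 28 mm high, joined by a grey spine 100 mm wide and 24 mm high to a steel post. Origin: the post's axis at bench level; z up; +y runs from the post to the middle of the stage, which lies 302 mm from the post. The front (-x) carries a small knob and switch that are fixed
- pivot (a point): point on the post's upright axis, about which the boom swings, at the boom's mid height (140 mm above the bench)
- boom (a joint): swing of the boom about the post, rad: 0 is its stop, where the boom points along the counter's +y, straight over the dish; it grows as the boom swings clockwise seen from above, towards the counter's +x (away from the robot), to 1.3. Stays where it is left (about 0.12 N m of friction). The boom is a level aluminium sleeve 30 mm wide and 30 mm high, from the post to 145 mm from the pivot, with a slot and a white scale (a black line every 10 mm, one green line) on top
- green_mark (a point): middle of the green line on the sleeve's scale, on top of the sleeve, 115 mm from the pivot
- extension (a joint): how far the telescoping arm is drawn out of the sleeve along the boom, away from the post, m: 0 pushed in and locked, 0.070 when the red pointer is on the green mark, 0.095 at the end. A spring draws it in with about 3 N: let go, it runs back to about 0.03, where its latch meets the mouth of the sleeve until the button is pressed again. Locked at 0 (about 0.5 mm of play) unless the lock button is pressed in
- pointer (a point): tip of the red pointer, carried by the arm, which travels in the slot along the scale; 45 mm from the pivot when the arm is in
- grip (a point): centre of the black grip head on the arm: 34 mm wide across the boom without the button, 32 mm long along the boom, 30 mm high; 165 mm from the pivot when the arm is in. To be pinched from above across the boom, one finger on the button and one on the ribbed pad opposite. The sleeve behind it is narrower (4 mm gap when the arm is in), so is the 13 mm round neck in front of it; the lens ring begins 25 mm from the grip's centre. There is free air on both sides and above
- lock_button (a joint): orange lock button, m: 0 out, 0.005 fully in; the arm is free from 0.0035 on. Fully in takes 8 N
- button_face (a point): middle of the button's outer face, 22 mm long and 18 mm high, on the side of the grip head that faces the robot when the boom is at its stop; it stands 6 mm proud of the head when out (head and button 40 mm together) and 1 mm when in
- lens (a point): centre of the round magnifier at the end of the arm: white ring 84 mm across and 16 mm high, 67 mm beyond the grip's centre; its mid height is 140 mm, as the boom's
- dish: open petri dish with red agar, 90 mm across and 16 mm high, loose inside the low lip of the light stage; origin: centre of its underside. Right under the lens when the boom is at its stop and the arm at the green mark
- bottle: amber reagent bottle with stopper, 68 mm across and 151 mm high, loose on the bench just outside the arc of the pushed-in magnifier (20 to 47 mm of room); origin: centre of its underside
There are look-alikes about, which are no part of the job. Leave any blue look-alike of the bottle alone. Leave any turquoise look-alike of the dish alone.

How it is judged:
On the way, in this order (a step that is already met when the one before it is completed fails the run):
1. the boom is swung up to its stop with the arm still pushed in (value of joint boom below 0.05 rad and value of joint extension below 0.012 m), for 0.1 s.
2. the arm is drawn out so that the pointer stands on the green mark (value of joint extension between 0.066 and 0.074 m and value of joint boom below 0.06 rad), for 0.2 s.
At the end, for the whole second after the job is handed in: The pointer is within 4 mm of the green mark (extension 0.066 to 0.074), the boom within 0.06 rad of its stop, the lens within 20 mm of the dish's middle seen from above, the fingers hold the grip head (more than 2 N) and it stands still (all of step 2 and horizontal distance between lens and dish below 0.02 m and contact force between the fingers and extension above 2 N and linear speed of extension below 0.02 m/s and angle between bottle's own z axis and vertical below 0.1 rad); the arm keeps its last pose, push and grip.
It fails at once if the arm is drawn out (more than 20 mm) while the boom is still off its stop (more than 0.12 rad) (value of joint extension above 0.02 m and value of joint boom above 0.12 rad).
It fails at once if the amber bottle is knocked: moved 15 mm or tipped (distance of bottle from where it was at the start of the episode above 0.015 m or angle between bottle's own z axis and vertical above 0.15 rad).
It fails at once if the dish is disturbed: moved 10 mm or tipped (distance of dish from where it was at the start of the episode above 0.01 m or angle between dish's own z axis and vertical above 0.15 rad).
It also fails if it takes over 51 s, if anything falls off the work surface, if the arm or the gripper's body presses on something with over 40 N, if the wrist force passes 120 N, or if a joint passes its speed limit or range.

## Working session

There is one attempt and no reset: what is moved stays moved. The work goes in short steps, Python scripts to look and compute and a shell command to move; the robot and the scene stay as the last step left them, time stands still between calls to the robot, and variables do not carry over. Pictures are saved under pics/ and viewed, at most 10 in all, crops included, and the job is handed in when it is done.

```bash
mkdir -p pics; ls; python3 - <<'E'
from station import arm
import cv2,numpy as np
s=arm.state();print(s['t'],s['ee_pos'],s['tool_rot'],s['opening'])
for n in('side','top'):
    cv2.imwrite(f'pics/{n}0.png',arm.snapshot(n)); m=arm.camera_model(n);print(n,np.round(m['camera_matrix'],1).tolist(),np.round(m['pose'],3).tolist())
E
```

```text
pics
0.0 [ 0.18965525 -0.48908224  0.23073834] [-3.14031213e+00 -1.83712583e-04  3.69824948e-01] 1.0025061197556144
side [[526.9, 0.0, 318.7], [0.0, 526.9, 233.7], [0.0, 0.0, 1.0]] [[-0.989, -0.079, 0.123, 0.448], [-0.143, 0.353, -0.925, 0.796], [0.029, -0.932, -0.36, 0.465], [0.0, 0.0, 0.0, 1.0]]
top [[480.4, 0.0, 317.2], [0.0, 480.4, 242.9], [0.0, 0.0, 1.0]] [[-0.004, -0.998, 0.07, 0.5], [-1.0, 0.005, 0.019, -0.113], [-0.019, -0.07, -0.997, 1.011], [0.0, 0.0, 0.0, 1.0]]
```

View pics/top0.png

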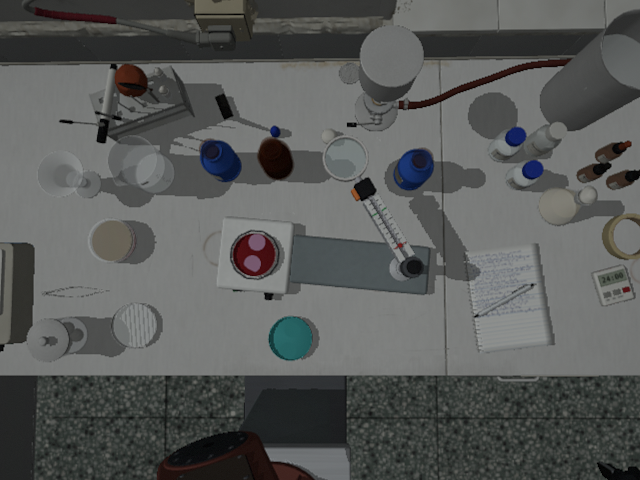

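View pics/side0.png

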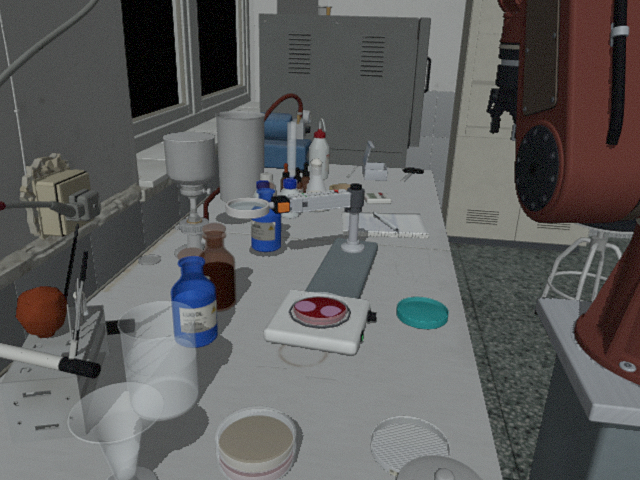

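The top view shows the post cap at about (410,267), orange button and grip at about (360,190), lens at (346,158), amber bottle at (275,158) and dish at (255,255). The blue bottles and the turquoise dish are look-alikes.

```bash
cat >h.py <<'E'
import cv2,numpy as np
from station import arm
def ray(m,u,v,z):
    K=m['camera_matrix'];P=np.array(m['pose']);d=P[:3,:3]@np.linalg.solve(K,[u,v,1.]);o=P[:3,3]
    return o+d*(z-o[2])/d[2]
def blobs(img,lo,hi,box=None,amin=4):
    h=cv2.inRange(cv2.cvtColor(img,cv2.COLOR_BGR2HSV),lo,hi)
    if box: k=np.zeros_like(h);x0,y0,x1,y1=box;k[y0:y1,x0:x1]=h[y0:y1,x0:x1];h=k
    n,l,s,c=cv2.connectedComponentsWithStats(h)
    return sorted([(int(s[i,4]),c[i].round(1).tolist(),s[i,:4].tolist()) for i in range(1,n) if s[i,4]>=amin],reverse=True)[:5]
E
python3 - <<'E'
from h import *
img=cv2.imread('pics/top0.png');m=arm.camera_model('top')
for n,lo,hi,box,z in [('orange',(5,170,120),(18,255,255),(340,170,385,210),.14),('green',(45,80,50),(80,255,255),(350,170,430,270),.155),('red',(0,150,90),(5,255,255),(370,200,425,270),.158),('dish',(165,120,60),(180,255,255),(220,220,290,290),.04),('dish2',(0,120,60),(180,255,255),(225,225,285,285),.04),('amber',(0,120,20),(15,255,255),(250,130,300,185),.15)]:
    for b in blobs(img,lo,hi,box)[:3]: print(n,b,ray(m,*b[1],z).round(4))
g=cv2.cvtColor(img,cv2.COLOR_BGR2GRAY)
c=cv2.HoughCircles(g[120:200,300:390],cv2.HOUGH_GRADIENT,1,30,param1=100,param2=15,minRadius=17,maxRadius=28);print(c)
for c in c[0]: print(ray(m,c[0]+300,c[1]+120,.148))
print('stage',[ray(m,u,v,.028).round(3) for u,v in[(224,217),(293,222),(288,295),(217,290)]])
print('spine',[ray(m,u,v,.024).round(3) for u,v in[(293,236),(430,246),(427,294),(290,284)]])
print('cap',ray(m,411,267,.17))
cv2.imwrite('pics/crop.png',cv2.resize(img[120:310,240:440],None,fx=3,fy=3,interpolation=2))
E
```

```text
orange (38, [355.0, 194.1], [352, 189, 7, 11]) [ 0.6502 -0.1661  0.14  ]
green (4, [383.5, 208.8], [382, 208, 4, 3]) [ 0.6206 -0.2159  0.155 ]
green (4, [374.5, 214.0], [373, 213, 4, 3]) [ 0.6114 -0.1997  0.155 ]
red (11, [399.6, 244.9], [398, 244, 4, 3]) [ 0.5555 -0.2432  0.158 ]
dish (766, [256.0, 255.7], [237, 235, 38, 41]) [0.5427 0.0294 0.04  ]
dish (7, [233.0, 254.0], [233, 251, 1, 7]) [0.5464 0.0762 0.04  ]
dish2 (773, [255.9, 255.7], [237, 235, 38, 41]) [0.5427 0.0296 0.04  ]
dish2 (7, [233.0, 254.0], [233, 251, 1, 7]) [0.5464 0.0762 0.04  ]
amber (542, [269.6, 153.9], [258, 139, 25, 33]) [ 0.7236 -0.0106  0.15  ]
[[[44.5 36.5 23. ]]]
[ 0.71809229 -0.14717268  0.148     ]
stage [array([0.624, 0.098, 0.028]), array([ 0.612, -0.045,  0.028]), array([ 0.463, -0.035,  0.028]), array([0.473, 0.111, 0.028])]
spine [array([ 0.584, -0.045,  0.024]), array([ 0.562, -0.326,  0.024]), array([ 0.464, -0.318,  0.024]), array([ 0.485, -0.038,  0.024])]
cap [ 0.51605987 -0.26057839  0.17      ]
```

View pics/crop.png

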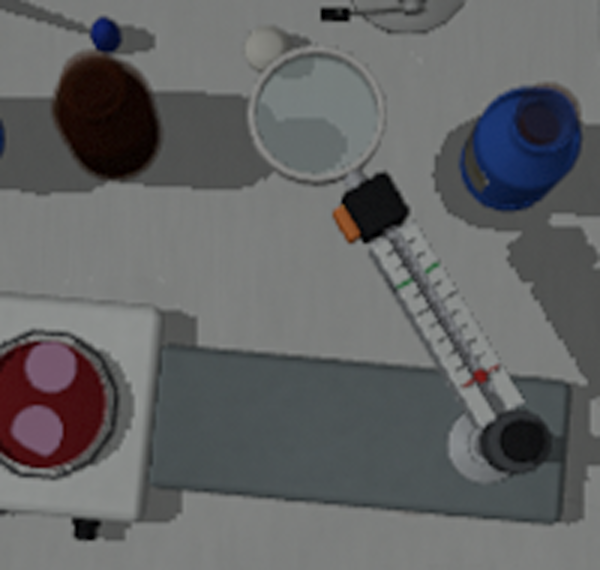

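Pointer to green measures 70 mm, lens to pivot 232 mm and dish to pivot 296 mm, all consistent with the sizes given. That puts the pivot at about (0.5165, -0.2655) and the boom at about 0.96 rad. I'll straddle the sleeve loosely to swing it, so the button is never pressed.

```bash
python3 -m creep '{"claw":[0,0,0,0,0,0,0,0,0,0,0,0,0,0,0],"translation":[[0,0,0],[0.98,-0.06,0],[0.98,-0.06,0],[0.98,-0.06,0],[0.98,-0.06,0],[0.98,-0.06,0],[0.98,-0.06,0],[0.98,-0.06,0],[0.98,-0.06,0],[0.98,-0.06,0],[0.98,-0.06,0],[0.98,-0.06,0],[0.98,-0.06,0],[0.98,-0.06,0],[0,0,0]],"rot":[[0,0,-0.88],[0,0,0],[0,0,0],[0,0,0],[0,0,0],[0,0,0],[0,0,0],[0,0,0],[0,0,0],[0,0,0],[0,0,0],[0,0,0],[0,0,0],[0,0,0],[0,0,0]]}' 20
python3 - <<'E'
from h import *
s=arm.state();print(s['t'],s['ee_pos'],s['tool_rot'],s['qpos'])
m=arm.camera_model('wrist');i=arm.snapshot('wrist');cv2.imwrite('pics/w1.png',i)
for n,lo,hi,z in [('green',(45,80,40),(80,255,255),.155),('red',(0,150,80),(5,255,255),.157),('orange',(5,170,110),(18,255,255),.14)]:
    for b in blobs(i,lo,hi)[:3]: print(n,b,ray(m,*b[1],z).round(4))
E
```

```text
t: 1.98
ee_pos: [0.617, -0.2059, 0.2302]
tool_rot: [-3.141, 0.0, 0.526]
contact_force: [-0.8, 0.1, -1.4]
opening: 0.998
gripper_force: 0.0
1.975 [ 0.61697264 -0.20588723  0.23024627] [-3.14057915e+00  2.28383992e-04  5.26269915e-01] [-4.34600360e-01  5.38817054e-01  2.25717642e-01  1.25865849e+00
  3.93337026e-04  2.18072231e+00]
green (64, [334.5, 252.5], [327, 251, 16, 4]) [ 0.6194 -0.2156  0.155 ]
green (64, [304.5, 252.5], [297, 251, 16, 4]) [ 0.61   -0.1994  0.155 ]
red (162, [319.8, 350.4], [303, 346, 35, 11]) [ 0.5536 -0.2433  0.157 ]
red (10, [13.1, 154.6], [10, 151, 7, 8]) [ 0.5796 -0.0265  0.157 ]
red (7, [43.9, 141.0], [42, 140, 5, 4]) [ 0.5957 -0.0394  0.157 ]
orange (442, [287.4, 169.1], [281, 151, 13, 37]) [ 0.6476 -0.1654  0.14  ]
```

View pics/w1.png

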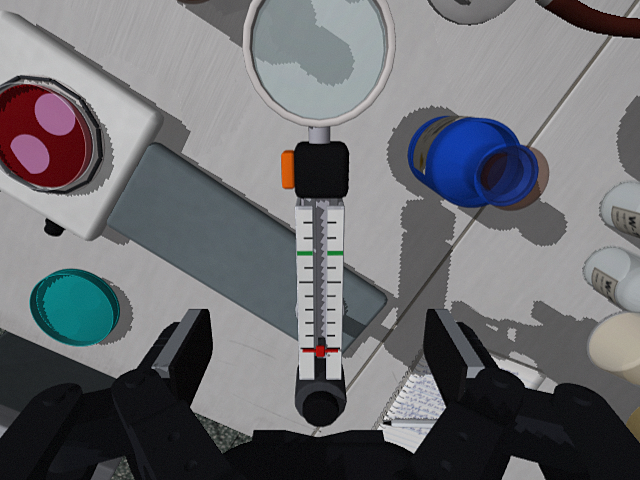

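The wrist view shows the boom upright in the picture along column 320, with green at row 252 and the pointer at row 350. The TCP is on the sleeve axis at r≈0.1185. I'll descend, half close and swing the first half.

```bash
python3 -m creep '{"claw":[0,0,0,0,125,125,125,125,125,125],"translation":[[0,0,0.7],[0,0,0.7],[0,0,0.7],[0,0,0.75],[0,0,0],[0,0,0],[0,0,0],[0,0,0],[0,0,0],[0,0,0]],"rot":[[0,0,0],[0,0,0],[0,0,0],[0,0,0],[0,0,0],[0,0,0],[0,0,0],[0,0,0],[0,0,0],[0,0,0]]}' 20
python3 -m creep '{"claw":[125,125,125,125,125,125],"translation":[[-0.01,-0.26,0],[-0.01,-0.26,0],[-0.01,-0.26,0],[-0.01,-0.26,0],[-0.01,-0.26,0],[0,0,0]],"rot":[[0,0,-0.5],[0,0,-0.5],[0,0,-0.5],[0,0,-0.5],[0,0,-0.5],[0,0,0]]}' 20
cat >m.py <<'E'
from h import *
s=arm.state();p=s['ee_pos'];P=np.array([.5148,-.2661])
print('t',s['t'],'open',s['opening'],'F',np.round(s['contact_force'],1),'tcp',p.round(4),'yawdeg',np.degrees(s['tool_rot'][2]))
d=p[:2]-P;print('tcp r',np.hypot(*d),'dir',np.degrees(np.arctan2(d[1],d[0])))
m=arm.camera_model('wrist');i=arm.snapshot('wrist');cv2.imwrite('pics/last.png',i)
for n,lo,hi,z in [('green',(45,80,40),(80,255,255),.155),('red',(0,150,80),(5,255,255),.157),('orange',(5,170,110),(18,255,255),.14)]:
    for b in blobs(i,lo,hi,None,15)[:2]:
        w=ray(m,*b[1],z);e=w[:2]-P;print(n,b,w.round(4),'r',np.hypot(*e).round(4),'deg',np.degrees(np.arctan2(e[1],e[0])).round(2))
E
python3 m.py
```

```text
t: 3.28
ee_pos: [0.6156, -0.2078, 0.1175]
tool_rot: [3.141, -0.0, 0.523]
contact_force: [-0.6, 0.5, 0.5]
opening: 0.514
gripper_force: 0.0
t: 4.03
ee_pos: [0.5806, -0.1692, 0.1174]
tool_rot: [-3.141, -0.0, 0.959]
contact_force: [0.1, -0.1, 0.1]
opening: 0.508
gripper_force: 0.0
t 4.025 open 0.5080783867240688 F [ 0.1 -0.1  0.1] tcp [ 0.5806 -0.1692  0.1174] yawdeg 54.97396963403244
tcp r 0.11713402062814518 dir 55.83946810493396
green (213, [358.1, 372.2], [343, 369, 30, 8]) [ 0.5902 -0.1776  0.155 ] r 0.1162 deg 49.57
green (204, [301.1, 372.0], [287, 369, 30, 7]) [ 0.5744 -0.1665  0.155 ] r 0.1161 deg 59.1
orange (1705, [270.9, 218.3], [258, 181, 26, 75]) [ 0.5948 -0.12    0.14  ] r 0.1666 deg 61.29
```

```bash
python3 -m creep '{"claw":[125,125,125,125,125,125,125,125],"translation":[[-0.01,-0.26,0],[-0.01,-0.26,0],[-0.01,-0.26,0],[-0.01,-0.26,0],[-0.01,-0.26,0],[-0.01,-0.26,0],[0,-0.1,0],[0,0,0]],"rot":[[0,0,-0.5],[0,0,-0.5],[0,0,-0.5],[0,0,-0.5],[0,0,-0.5],[0,0,-0.5],[0,0,0],[0,0,0]]}' 20
python3 m.py
```

```text
t: 5.08
ee_pos: [0.521, -0.1481, 0.1177]
tool_rot: [3.138, -0.0, 1.48]
contact_force: [7.0, 0.5, -3.4]
opening: 0.512
gripper_force: 3.1
t 5.075 open 0.5116699705487587 F [ 7.   0.5 -3.4] tcp [ 0.521  -0.1481  0.1177] yawdeg 84.79122442045924
tcp r 0.1182082417037224 dir 86.98573491798544
green (206, [365.6, 376.0], [351, 372, 30, 9]) [ 0.5361 -0.1523  0.155 ] r 0.1158 deg 79.42
green (204, [309.9, 376.0], [296, 372, 29, 8]) [ 0.5172 -0.1505  0.155 ] r 0.1157 deg 88.83
orange (1684, [279.7, 223.0], [267, 186, 26, 74]) [ 0.5117 -0.0998  0.14  ] r 0.1663 deg 91.06
```

The boom is against its stop: 7 N reaction, direction about 84.5°. I'll release, rise and move out above the grip.

```bash
python3 -m creep '{"claw":[125,0,0,0,0,0,0,0,0,0],"translation":[[0,0,0],[0,0,0],[0,0,0],[0,0,0],[0,0,0],[0,0,-0.75],[0,0,-0.75],[0.59,0.05,0],[0.58,0.05,0],[0,0,0]],"rot":[[0,0,0],[0,0,0],[0,0,0],[0,0,0],[0,0,0],[0,0,0],[0,0,0],[0,0,0],[0,0,0],[0,0,0]]}' 20
python3 m.py
```

```text
t: 6.38
ee_pos: [0.5271, -0.1003, 0.1774]
tool_rot: [3.142, -0.0, 1.485]
contact_force: [0.6, 0.6, -0.2]
opening: 1.003
gripper_force: 0.0
t 6.375 open 1.0033701678456535 F [ 0.6  0.6 -0.2] tcp [ 0.5271 -0.1003  0.1774] yawdeg 85.08046989347639
tcp r 0.1662085863600423 dir 85.75891262877958
green (93, [308.8, 374.0], [300, 372, 19, 5]) [ 0.5172 -0.1504  0.155 ] r 0.1157 deg 88.82
green (78, [345.0, 374.7], [336, 373, 18, 5]) [ 0.5364 -0.1525  0.155 ] r 0.1156 deg 79.23
orange (672, [290.8, 277.0], [284, 253, 15, 49]) [ 0.512 -0.1    0.14 ] r 0.1661 deg 90.95
```

View pics/last.png

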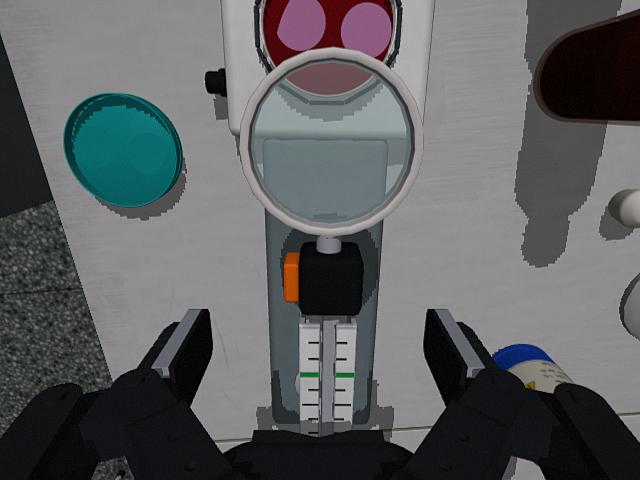

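The boom lies parallel with the spine; the head is centred near column 331 and the button at (291,277), both between the fingers. I'll descend and pinch.

```bash
python3 -m creep '{"claw":[0,0,0,90,130,255,255,255,255,255,255],"translation":[[0,0.04,0.5],[0,0,0.5],[0,0,0.5],[0,0,0],[0,0,0],[0,0,0],[0,0,0],[0,0,0],[0,0,0],[0,0,0],[0,0,0]],"rot":[[0,0,0],[0,0,0],[0,0,0],[0,0,0],[0,0,0],[0,0,0],[0,0,0],[0,0,0],[0,0,0],[0,0,0],[0,0,0]]}' 30
python3 m.py
```

```text
t: 7.8
ee_pos: [0.532, -0.1023, 0.1191]
tool_rot: [3.135, 0.0, 1.483]
contact_force: [9.7, 1.2, 0.2]
opening: 0.395
gripper_force: 32.1
t 7.8 open 0.39489559633602206 F [9.7 1.2 0.2] tcp [ 0.532  -0.1023  0.1191] yawdeg 84.97230567413492
tcp r 0.16472613011525947 dir 84.00657391062498
orange (328, [273.3, 339.7], [270, 304, 9, 72]) [ 0.5143 -0.1002  0.14  ] r 0.1659 deg 90.17
```

Button is in (opening about 34 mm) and the boom is pressed on its stop. I'll draw out 70 mm.

```bash
python3 -m creep '{"claw":[255,255,255,255,255,255,255,255,255,255],"translation":[[0.2,0.01,0],[0.2,0.01,0],[0.2,0.01,0],[0.2,0.01,0],[0.2,0.01,0],[0.2,0.0,0],[0.2,0,0],[0.2,0,0],[0.15,0,0],[0,0,0]],"rot":[[0,0,0],[0,0,0],[0,0,0],[0,0,0],[0,0,0],[0,0,0],[0,0,0],[0,0,0],[0,0,0],[0,0,0]]}' 30
python3 - <<'E'
from h import *
p=arm.state()['ee_pos'];print('drawn',np.hypot(*(p[:2]-[.532,-.1023])))
m=arm.camera_model('top');i=arm.snapshot('top')
for n,lo,hi,z,box in [('green',(45,60,40),(80,255,255),.155,(280,220,430,290)),('red',(0,150,80),(5,255,255),.157,(300,220,430,290)),('dish',(165,120,60),(180,255,255),.04,(220,220,290,290))]:
    for b in blobs(i,lo,hi,box,2)[:3]: print(n,b,ray(m,*b[1],z).round(4))
cv2.imwrite('pics/t2.png',cv2.resize(i[180:330,210:410],None,fx=4,fy=4,interpolation=2))
cv2.imwrite('pics/side2.png',arm.snapshot('side')[130:380,180:480].repeat(2,0).repeat(2,1))
E
```

```text
t: 9.1
ee_pos: [0.5388, -0.0324, 0.1187]
tool_rot: [3.137, 0.001, 1.483]
contact_force: [4.1, -4.1, 3.7]
opening: 0.392
gripper_force: 30.7
drawn 0.07024253930842231
green (2, [348.5, 253.0], [348, 253, 2, 1]) [ 0.5417 -0.1527  0.155 ]
red (9, [348.0, 261.0], [347, 260, 3, 3]) [ 0.5274 -0.1516  0.157 ]
```

View pics/t2.png

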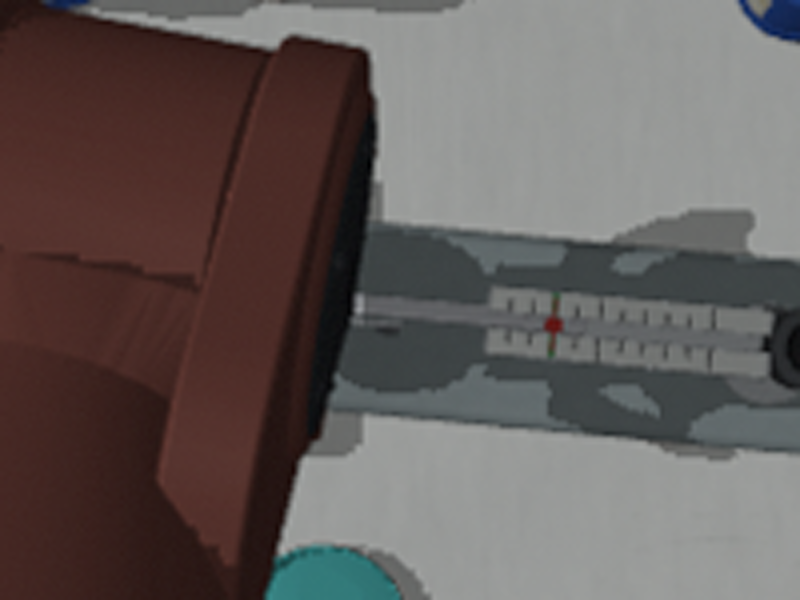

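View pics/side2.png

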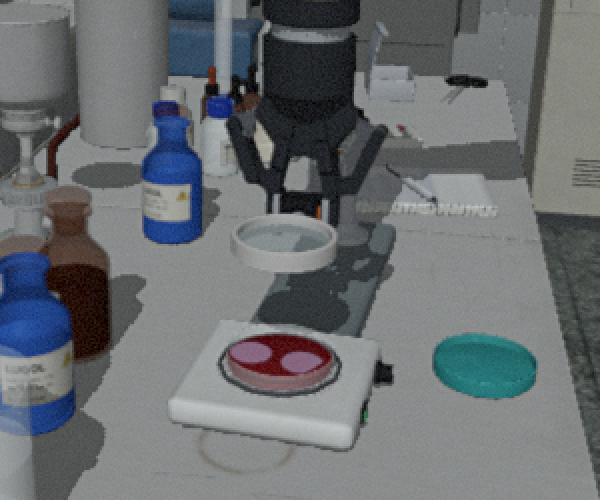

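The top view shows the red pointer right on the green line at crop pixel (553,325). The side view shows the bottle upright and the dish in place. I'll hold briefly and hand in.

```bash
python3 -m creep '{"claw":[255,255,255,255],"translation":[[0,0,0],[0,0,0],[0,0,0],[0,0,0]],"rot":[[0,0,0],[0,0,0],[0,0,0],[0,0,0]]}' 30
python3 -c "
from h import *
p=arm.state()['ee_pos'];d=np.hypot(*(p[:2]-[.532,-.1023]));print(d)
m=arm.camera_model('top');i=arm.snapshot('top')
print(blobs(i,(0,150,80),(5,255,255),(300,220,430,290),2))
if .0675<d<.0725: print(arm.sign_off())"
```

```text
t: 9.7
ee_pos: [0.5387, -0.0328, 0.1187]
tool_rot: [3.137, 0.001, 1.483]
contact_force: [4.0, -3.6, 2.7]
opening: 0.396
gripper_force: 30.5
0.06985292365753508
[(8, [348.1, 260.9], [347, 260, 3, 3])]
the job is handed in; nothing more can be done
None
```

I handed the job in at about 10 s, but no verdict came back: the boom is at its stop, the arm is drawn out about 70 mm with the red pointer on the green mark, and the gripper is holding the head at about 30 N; the last pictures show the bottle upright and the dish in place.

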